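# Fit the splash guard and mix the sample

### The arm

A 6-joint arm with a two-finger parallel gripper is mounted at the origin on the work surface. World frame = base frame: x ahead of the robot, y to its left, z up, the work surface at z = 0. Lengths are in mm, angles in rad, forces in N, time in s.
With the tool pointing down it reaches from about 400 to 925 mm from the base axis. Payload 12.5 kg.
Tool frame: the origin (TCP) lies midway between the tips of the shut fingers; the grasp point (between the pads) lies 19 mm behind it; z points along the fingers, y is the line along which they close (so a half turn about z gives the same grasp; the last joint's range is limited). The gripper opens to 95 mm and grips with 3 to 60 N. Pads are 20 mm wide; open, the fingers measure 119 mm over their backs; the gripper's body (75 mm by 180 mm) begins 59 mm behind the grasp point.
Start: joints at [-0.106, 0.491, 1.559, -0, 1.092, -0.106], TCP at [625.017, 0.021, 214.661] pointing down, gripper open.
Joint ranges: [-3.1, 3.1], [-0.84, 2.19], [0.05, 2.79], [-1.13, 4.28], [0.06, 2.93], [-2.69, 2.69]. Speed limits (rad/s): [2.22, 2.22, 2.79, 3.14, 3.14, 3.14].

### API

Orientations are given as [roll, pitch, yaw] about the fixed x, y, z axes, in that order (R = Rz(yaw) Ry(pitch) Rx(roll)).
In Python, from cell import state, read_camera, camera_info, env gives the robot as it stands.
- The arm moves only by the tool move_arm, never from a script. Its argument "commands" is a list of rows, each a list of 3 entries, a list of its own where there are three numbers: the shift along the world's x, y, z in cm, then the turn, a rotation vector about the world's x, y, z in degrees, then the opening, from 0 (shut) to 1 (fully open). A call has 1 to 10 rows; each row shifts and turns the commanded pose from where the row before left it; what a row does not reach is not made up. A row lasts 1/10 s, in which the tool goes at most 50 mm and 8.59 degrees, less where a joint would pass 70% of its speed; a pose out of reach is approached as far as the arm can. A call with a gripper value outside its range is refused whole. The fingers move at their own pace and stop on an object; the grip force is fixed at half the most. Time passes only in rows, so rows that do not move let the fingers close. It gives the time, the measured TCP pose, the force, the opening and the grip force at its end, in the units of the state.
- state(): the state, without advancing time (a new reading comes with each control period).
- read_camera(name): name is "scene" or "side" or "wrist"; returns the picture (400x640x3 uint8, blue, green, red); there is no depth.
- camera_info(name): a dict with "K" (3x3 intrinsics, pixels), "k1" (the pictures are not rectified: a ray, as slopes to the right and down, at radius r is drawn at 1 + k1 r^2 times it, then the intrinsics apply), "cam_to_world" (4x4, takes a point from camera to world coordinates). Camera axes: x right, y down, z forward; pixel columns grow to the right and rows downward; lengths in mm; the calibration is good to about 2 mm. A picture is of the moment at which its call begins: read the wrist's pose just before it. camera_info takes no time and is no camera call; for the wrist camera it gives the pose at the moment of the call.
- env.job_done(): hands the job in; it is judged then, once.
The state is a dict: "t": time; "joints": joint angles; "qvel": joint speeds; "tau": joint torques, N m; "eef_pos": TCP position; "tcp_rot": TCP orientation; "ft_force": force on the tool from outside, world axes, zero at the start; "moment": the same for the moment, N m; "opening": opening from 0.0 (shut) to 1.0 (fully open); "grip_force": force on a finger pad.
Only numpy, scipy, OpenCV 4.12 (cv2) and the standard library are available. Lean on these libraries where they do the work, as an engineer would, in place of code of your own. Each camera call takes 0.05 s, during which the arm holds its last target. There are 200 camera calls.

### The job

Take the wider metal splash plate out of the slanted rack and slide it fully home into the slanted holder on the front of the mixer. Then press the broader of the two amber bottles standing on the bench straight down, centred on the mixer's round sprung pad, keep the pad fully down for about a second, and finally stand the bottle upright on the round cork coaster. Leave everything else where it is.

Things in the scene. Friction and masses are not known exactly. Their poses are not given: they have to be found in the camera images.
- guard_tab (a point): Centre of the black grip tab of the wider aluminium plate (the guard): 100 mm wide (own y), 6 thick (own x), 100 tall (own z). The tab, 36 wide, 10 thick, 24 tall, stands mid top edge; this point is 112 mm above the lower edge. 0.16 kg. Starts in either bay of the rack, leaning 30 degrees towards the rack's front; own z is the way to draw it out.
- guard_foot (a point): Middle of the lower edge of the same wider plate, same axes; 112 mm below guard_tab along the plate.
- narrow_plate_tab (a point): Centre of the grip tab (same tab) of the narrower, shorter plate, 66 mm wide and 80 mm tall, in the other bay of the rack; 92 mm above its lower edge. To be left alone.
- rack: Fixed wooden rack, base 200 by 134 mm, 10 mm high. Origin: underside centre (base reaches from x -105 to +95). Two bays one behind the other, 85 mm apart (own x -42.5 and +42.5), each a groove 10 mm wide and 108 mm long, leaning 30 degrees back to own -x. The groove floor is 25 mm above the table; the wall on the -x side is 75 mm tall along the slant, the other wall and the ends 18 mm.
- mixer: Fixed benchtop mixer. Origin: underside centre of the grey housing, which is 140 (x) by 130 (y) by 90 mm high; own -x is its front. A base plate 12 mm high reaches 155 mm in front of the origin and carries the plate holder.
- holder: Slanted black plate holder on the mixer's front. Origin: centre of the slot's mouth, 120 mm in front of the mixer's origin, 70 mm up. Own z points up out of the slot, 30 degrees from vertical, leaning to the front; y along the slot, x across. Slot 9 mm (x) by 106 mm (y), floor 45 mm below the origin. The -x wall rises 22 mm above the mouth; lips, 11 mm along z, flare each edge by 5 mm.
- pad_top (a point): Centre of the top of the mixer's black rubber pad, 72 mm across, facing straight up; 10 mm behind the mixer's origin, 114 mm above the table when up.
- pad (a joint): Travel of the pad: 0 up, 0.010 m fully pressed down. Spring: starts to move at 3 N, fully down takes about 9 N; it comes back up when let go.
- sample_center (a point): Centre (half-way up) of the sample bottle: amber, 50 mm across and 115 mm tall with its shoulder and black cap (the straight side reaches 78 mm up), the broader of the two loose amber bottles. Own z is up. About 0.17 kg.
- slim_center (a point): Centre of the slim amber bottle, 36 mm across, 128 mm tall. To be left alone.
- jar_center (a point): Centre of the squat amber jar, 68 mm across, 75 mm tall. To be left alone.
- coaster: Fixed cork disc on the table, 90 mm across, 5 mm thick. Origin: centre of its underside.
- beaker_center (a point): Centre of a white ceramic cup, 60 mm across, 75 mm tall. To be left alone.
- mug_center (a point): Centre of a white mug, 80 mm across, 90 mm tall, handle at own +y. To be left alone.
- spoon_mid (a point): Steel spoon 170 mm long lying on the table along own x. This point: near its middle. To be left alone.
- tray: White divided tray 110 by 150 by 40 mm. Origin: underside centre. To be left alone.
There are look-alikes about, which are no part of the job. What is meant by the coaster is not pink or red, and is the larger of those in its own colour.

How it is judged:
By the outcome, as a careful person would: the job done as asked, in the order asked, and still so for the second after the job is handed in, with the robot touching nothing.
It also fails if it takes over 72 s, if anything falls off the work surface, if the arm or the gripper's body presses on something with over 40 N, if the wrist force passes 120 N, or if a joint passes its speed limit or range.

## Working session

There is one attempt and no reset: what is moved stays moved. The work goes in short steps, Python scripts to look and compute and a tool call to move; the robot and the scene stay as the last step left them, time stands still between calls to the robot, and variables do not carry over. Pictures are saved under pics/ and viewed, at most 10 in all, crops included, and the job is handed in when it is done.

Besides the shell and the picture viewer there is one more tool, called after "Request:" by a JSON object that holds its "api" and its "payload", one argument or row to a line. move_arm: Moves the arm, as the interface text tells. Its arguments: {"type":"object","properties":{"commands":{"type":"array"}},"required":["commands"]}

```bash
ls; mkdir -p pics; python3 - <<'E'
from cell import *
import cv2,numpy as np
for n in("scene","side"):
    cv2.imwrite(f"pics/{n}0.png",read_camera(n))
    c=camera_info(n);print(n,c["K"],c["k1"],np.round(c["cam_to_world"],3))
print(state())
E
```

```text
pics
scene [[397.287455     0.         317.34216635]
 [  0.         397.287455   199.96768431]
 [  0.           0.           1.        ]] -0.07200568776401484 [[ 6.780000e-01  5.230000e-01 -5.160000e-01  1.196574e+03]
 [ 7.350000e-01 -4.850000e-01  4.740000e-01 -5.808310e+02]
 [-3.000000e-03 -7.010000e-01 -7.130000e-01  9.874270e+02]
 [ 0.000000e+00  0.000000e+00  0.000000e+00  1.000000e+00]]
side [[485.8990433    0.         319.99064472]
 [  0.         485.8990433  203.96691362]
 [  0.           0.           1.        ]] -0.023119832322503725 [[ 6.85000e-01 -4.44000e-01  5.77000e-01 -3.18543e+02]
 [-7.28000e-01 -4.00000e-01  5.56000e-01 -8.00748e+02]
 [-1.60000e-02 -8.01000e-01 -5.98000e-01  9.97912e+02]
 [ 0.00000e+00  0.00000e+00  0.00000e+00  1.00000e+00]]
{'t': 0.1, 'joints': array([-1.05598281e-01,  4.91487280e-01,  1.55937011e+00,  7.22030338e-06,
        1.09171676e+00, -1.05625576e-01]), 'qvel': array([-0.00135441, -0.00368119, -0.00233122,  0.00049622,  0.00022493,
       -0.00010214]), 'tau': array([ 2.47082615e-03, -6.13621187e+01, -2.58604574e+01,  6.93451893e-02,
        4.70101309e-02, -2.07912552e-05]), 'eef_pos': array([6.24789800e+02, 4.78290242e-02, 2.14133980e+02]), 'tcp_rot': array([-3.14061730e+00, -1.09847035e-04,  1.57082024e+00]), 'ft_force': array([ 0.48071059, -0.16139727,  0.37425839]), 'moment': array([ 0.02193306, -0.01672823,  0.0256722 ]), 'grip_force': 0.0, 'opening': 0.9990551626244938}
```

View pics/scene0.png

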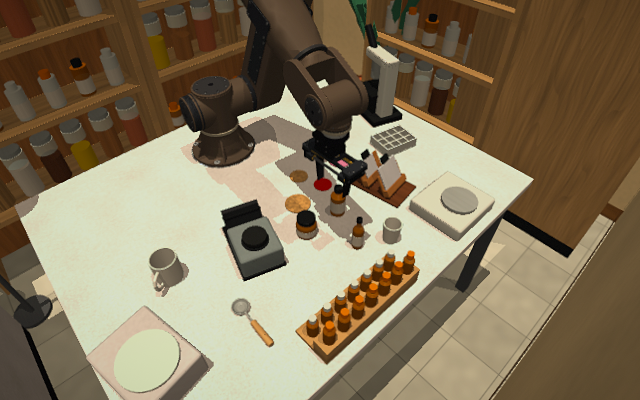

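View pics/side0.png

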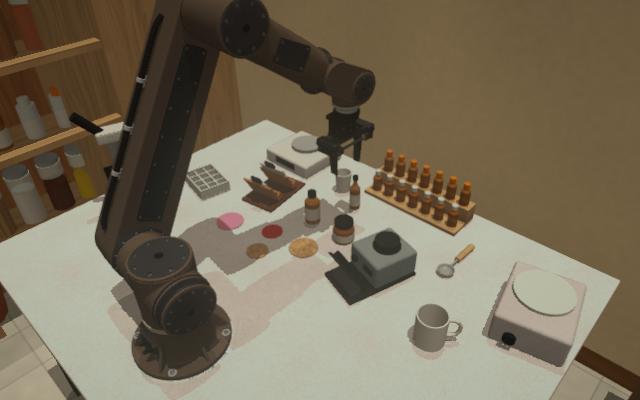

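```bash
cat >h.py <<'E'
from cell import *
import cv2,numpy as np
def ray(info,uv):
    K=np.array(info["K"]);M=np.array(info["cam_to_world"]);k1=info["k1"]
    d=np.linalg.inv(K)@[uv[0],uv[1],1.];q=d[:2].copy();s=q.copy()
    for _ in range(20): s=q/(1+k1*(s@s))
    v=M[:3,:3]@[s[0],s[1],1.];return M[:3,3],v/np.linalg.norm(v)
def onz(info,uv,z):
    o,v=ray(info,uv);return o+v*(z-o[2])/v[2]
def tri(*obs):
    A=0;b=0
    for i,uv in obs:
        o,v=ray(i,uv);P=np.eye(3)-np.outer(v,v);A=A+P;b=b+P@o
    p=np.linalg.solve(A,b);return p
def proj(info,p):
    M=np.array(info["cam_to_world"]);c=M[:3,:3].T@(np.array(p)-M[:3,3]);s=c[:2]/c[2]
    s=s*(1+info["k1"]*(s@s));return (np.array(info["K"])@[s[0],s[1],1])[:2]
E
python3 - <<'E'
from h import *
np.set_printoptions(suppress=True,precision=1)
S=camera_info("scene");D=camera_info("side")
for n,a,b in [("pad",(256,233),(387,239)),("coaster",(298,203),(304,247)),("sample cap",(339,188),(312,193)),("slim cap",(359,222),(355,180)),("jar cap",(306,215),(344,222)),("beaker",(392,222),(344,172)),("tabA",(364,155),(268,167)),("tabB",(387,146),(285,155)),("tabA2",(364,155),(253,181))]:
    print(n,tri((S,a),(D,b)))
print(onz(S,(298,203),5),onz(D,(304,247),5))
for p in [(226,222),(285,264),(240,278)]:print(onz(S,p,0))
a=cv2.imread("pics/scene0.png")[130:220,320:430];b=cv2.imread("pics/side0.png")[150:220,225:325]
a=cv2.resize(a,(440,360),interpolation=3);b=cv2.resize(b,(500,350),interpolation=3)[:, :360]
c=np.zeros((360,800,3),np.uint8);c[:,:440]=a;c[:350,440:]=b
cv2.imwrite("pics/rack.png",c)
w=camera_info("wrist");print(w)
cv2.imwrite("pics/wr0.png",read_camera("wrist"))
E
```

```text
pad [ 543.2 -222.5  113.1]
coaster [449.8  12.5   2.5]
sample cap [568.   88.8 107.1]
slim cap [711.2  30.1 109.8]
jar cap [560.4 -49.2  71.6]
beaker [762.9 123.7  77.4]
tabA [533.4 245.9 145.6]
tabB [601.6 257.1 184.1]
tabA2 [496.3 289.4  94.2]
[450.8  12.8   5. ] [447.3   8.3   5. ]
[ 350.7 -216.9    0. ]
[ 614.2 -180.1    0. ]
[ 563.2 -309.4    0. ]
{'K': array([[279.2,   0. , 317.6],
       [  0. , 279.2, 197.6],
       [  0. ,   0. ,   1. ]]), 'k1': -0.03148291900792766, 'cam_to_world': array([[  1. ,   0. ,  -0. , 625.2],
       [ -0. ,  -1. ,  -0.3,  73.4],
       [ -0. ,   0.3,  -1. , 383.9],
       [  0. ,   0. ,   0. ,   1. ]])}
```

View pics/rack.png

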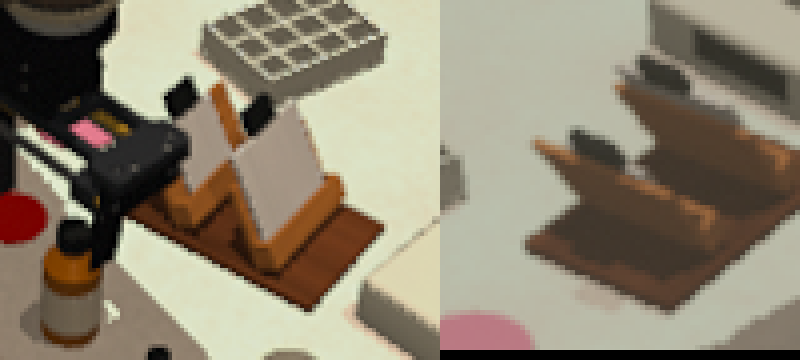

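View pics/wr0.png

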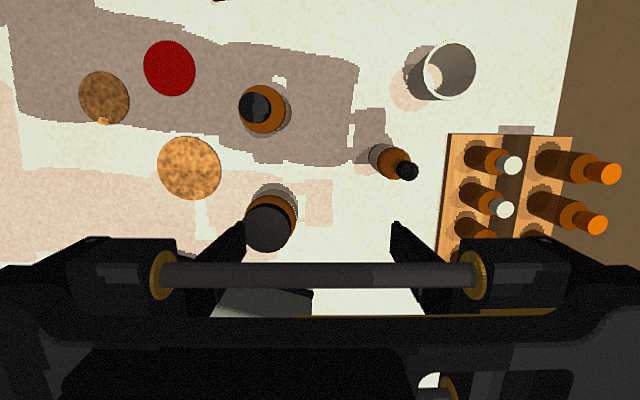

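```bash
python3 - <<'E'
from h import *
np.set_printoptions(suppress=True,precision=1)
S=camera_info("scene");D=camera_info("side")
c=lambda x,y:(x/4+319.6,y/4+129.6)
d=lambda x,y:((x-440)/5+224.6,y/5+149.6)
print("far",tri((S,c(258,112)),(D,d(663,72))),"near",tri((S,c(180,97)),(D,d(600,148))))
for p in [(383,228),(310,308)]:print("base corner",onz(S,c(*p),10))
for p in [(527,243),(670,305)]:print("base corner",onz(D,d(*p),10))
print("farplate top corners",[onz(S,c(*p),115) for p in [(240,155),(300,110)]])
W=camera_info("wrist")
for n,p,z in [("coaster",(189,168),5),("small",(104,97),5),("sampcap",(254,107),115),("beaker",(450,70),75),("jar",(268,227),75),("slim",(407,170),128)]:print(n,onz(W,p,z))
E
```

```text
far [576.8 297.8 122.6] near [503.7 281.1 104.6]
base corner [678.4 370.8  10. ]
base corner [696.7 245.5  10. ]
base corner [478.5 342.3  10. ]
base corner [497.7 215.6  10. ]
farplate top corners [array([597.8, 251.7, 115. ]), array([594.1, 334.8, 115. ])]
coaster [447.6  14.6   5. ]
small [344.6 108.9   5. ]
sampcap [566.2  88.2 115. ]
beaker [761.6 127.6  75. ]
jar [566.2 -44.8  75. ]
slim [707.8  31.8 128. ]
```

Request:
{"api": "move_arm", "payload": {
  "commands": [
    [[-0.8,4,0.6],[0,0,2],1],
    [[-0.8,4,0.6],[0,0,2],0.8],
    [[-0.8,4,0.6],[0,0,2],0.6],
    [[-0.8,4,0.6],[0,0,2],0.45],
    [[-0.8,4,0.6],[0,0,0],0.45],
    [[-0.8,4,0.6],[0,0,0],0.45],
    [[0,0,0],[0,0,0],0.45],
    [[0,0,0],[0,0,0],0.45]
  ]
}}

```text
t: 0.95
eef_pos: [576.7, 240.6, 250.4]
tcp_rot: [-3.141, 0.0, 1.712]
ft_force: [0.2, -0.6, -0.5]
opening: 0.483
grip_force: 0.0
```

```bash
python3 - <<'E'
from h import *
import pickle
s=state();w=camera_info("wrist");im=read_camera("wrist");pickle.dump(w,open("w1.pkl","wb"))
cv2.imwrite("pics/w1.png",im);print(s["eef_pos"],s["opening"],s["tcp_rot"])
E
```

```text
[576.66674587 240.60632795 250.39172996] 0.48260839124710325 [-3.14129816e+00  3.03815077e-04  1.71228582e+00]
```

View pics/w1.png

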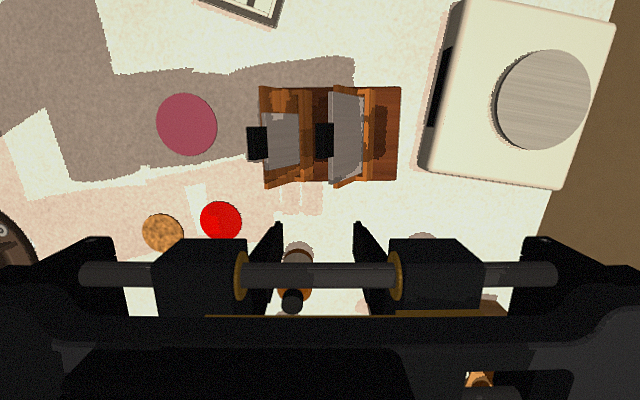

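```bash
python3 - <<'E'
from h import *
import pickle
np.set_printoptions(suppress=True,precision=1)
w=pickle.load(open("w1.pkl","rb"));im=cv2.imread("pics/w1.png")
sub=im[110:170,305:345];m=(sub.max(2)<45).astype(np.uint8)
n,l,st,ce=cv2.connectedComponentsWithStats(m);k=1+np.argmax(st[1:,4]);m=(l==k)
print(st[k])
ys,xs=np.nonzero(m);
L=[];R=[]
for y in range(ys.min()+4,ys.max()-3):
    r=xs[ys==y];L.append((r.min()+304.5,y+110));R.append((r.max()+305.5,y+110))
def edge(P,z):
    Q=np.array([onz(w,p,z)[:2] for p in P]);q,t,_=np.linalg.lstsq(np.c_[Q[:,1],np.ones(len(Q))],Q[:,0],rcond=None)[0:3];return q
for P,z in((L,130),(R,114.5)):
    q=edge(P,z);print("slope dx/dy",q[0],"yaw",np.degrees(np.arctan(-q[0])),"x at y=297",q[0]*297+q[1])
mx=(ys.min()+109.5,ys.max()+110.5)
print("y ends",onz(w,(323,mx[0]),122),onz(w,(323,mx[1]),122))
# base right edge
hsv=cv2.cvtColor(im,cv2.COLOR_BGR2HSV)
E=[]
for y in range(92,176):
    row=im[y,375:425].astype(int).sum(1);E.append((375+np.argmax(np.diff(row))+.5,y))
q=edge(E,10);r=np.array([onz(w,p,10)[:2] for p in E])
print("base yaw",np.degrees(np.arctan(-q[0])),q[0]*297+q[1],np.std(r[:,0]-q[0]*r[:,1]-q[1]))
E
```

```text
[  9   0  20  52 693]
slope dx/dy 0.12210134149632233 yaw -6.961432625665135 x at y=297 566.9222278249654
slope dx/dy -0.2707738068943237 yaw 15.150890463558246 x at y=297 585.3182845564781
y ends [570.  327.7 122. ] [577.8 274.9 122. ]
base yaw 9.006940036950231 686.7341319080739 0.42245469782072914
```

Request:
{"api": "move_arm", "payload": {
  "commands": [
    [[-1,1.26,-1.46],[1.1,-7.4,0.1],0.45],
    [[-1,1.26,-1.46],[1.1,-7.4,0.1],0.45],
    [[-1,1.26,-1.46],[1.1,-7.4,0.1],0.45],
    [[-1,1.26,-1.46],[1.1,-7.4,0.1],0.45],
    [[0,0,0],[0,0,0],0.45],
    [[0.99,0.15,-1.73],[0,0,0],0.45],
    [[0.99,0.15,-1.73],[0,0,0],0.45],
    [[0.99,0.15,-1.73],[0,0,0],0.45],
    [[0,0,0],[0,0,0],0.45]
  ]
}}

```text
t: 1.9
eef_pos: [572.8, 287.0, 142.5]
tcp_rot: [2.657, 0.009, 1.708]
ft_force: [0.5, 0.3, -0.3]
opening: 0.449
grip_force: 0.0
```

```bash
python3 - <<'E'
from h import *
from scipy.spatial.transform import Rotation as R
import pickle
np.set_printoptions(suppress=True,precision=3)
s=state();w=camera_info("wrist");im=read_camera("wrist")
cv2.imwrite("pics/w2.png",im[:330])
M=R.from_euler('xyz',s["tcp_rot"]).as_matrix();print(M, s["eef_pos"],s["eef_pos"]-19*M[:,2])
print(proj(w,(576.5,297,122)))
E
```

```text
[[-0.136  0.876  0.463]
 [ 0.991  0.125  0.056]
 [-0.009  0.466 -0.885]] [572.822 287.002 142.509] [564.031 285.946 159.319]
[310.42  215.323]
```

View pics/w2.png

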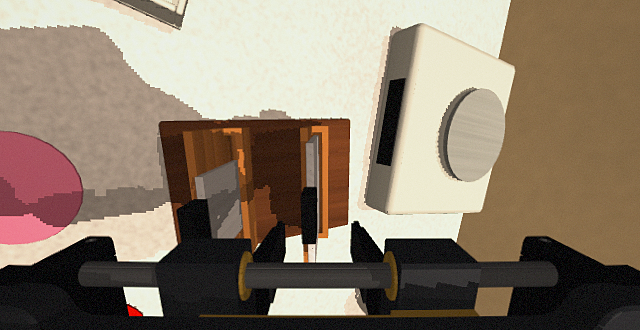

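```bash
cat >>h.py <<'E'
from scipy.spatial.transform import Rotation as Ro
def plateR(yaw): # plate axes: z leaning 30deg to own -x
    return Ro.from_euler('z',yaw,degrees=True)*Ro.from_euler('y',-30,degrees=True)
def toolR(Rp): # tool: z=-plate z, y=plate x, x=plate y
    P=Rp.as_matrix();return Ro.from_matrix(np.c_[P[:,1],P[:,0],-P[:,2]])
def delta(pos,Rt):
    s=state();Rc=Ro.from_euler('xyz',s["tcp_rot"])
    print("shift cm",np.round((np.array(pos)-s["eef_pos"])/10,2),"rot deg",np.round((Rt*Rc.inv()).as_rotvec(degrees=True),2),"t",s["t"])
E
python3 - <<'E'
from h import *
P=plateR(8.7);z=P.as_matrix()[:,2];T=toolR(P);print(z)
tab=np.array([576.5,297,122])
for out in(30,0):delta(tab-19*z+out*z,T)
E
```

```text
[-0.49424694 -0.07563041  0.8660254 ]
shift cm [-0.13  0.89 -1.21] rot deg [ 0.8  -2.07  0.86] t 1.95
shift cm [ 1.35  1.12 -3.81] rot deg [ 0.8  -2.07  0.86] t 1.95
```

Request:
{"api": "move_arm", "payload": {
  "commands": [
    [[-0.13,0.89,-1.2],[0.8,-2.1,0.9],0.45],
    [[0,0,0],[0,0,0],0.45],
    [[0.74,0.11,-1.3],[0,0,0],0.45],
    [[0.74,0.11,-1.3],[0,0,0],0.45],
    [[0,0,0],[0,0,0],0.45],
    [[0,0,0],[0,0,0],0.45]
  ]
}}

```text
t: 2.55
eef_pos: [585.1, 299.3, 107.2]
tcp_rot: [2.615, -0.0, 1.725]
ft_force: [-0.3, -0.5, 1.4]
opening: 0.45
grip_force: 0.0
```

```bash
python3 - <<'E'
from h import *
P=plateR(8.7);z=P.as_matrix()[:,2];T=toolR(P)
delta(np.array([576.5,297,122])-19*z,T);print(state()["ft_force"])
E
```

```text
shift cm [ 0.08 -0.09 -0.16] rot deg [-0.05  0.17 -0.11] t 2.55
[-0.34567617 -0.52622384  1.35828224]
```

Request:
{"api": "move_arm", "payload": {
  "commands": [
    [[0.05,-0.05,-0.1],[0,0,0],0.3],
    [[0,0,0],[0,0,0],0.1],
    [[0,0,0],[0,0,0],0],
    [[0,0,0],[0,0,0],0],
    [[0,0,0],[0,0,0],0],
    [[0,0,0],[0,0,0],0],
    [[0,0,0],[0,0,0],0]
  ]
}}

```text
t: 3.25
eef_pos: [585.1, 299.3, 105.2]
tcp_rot: [2.615, -0.001, 1.725]
ft_force: [-3.2, -1.1, 4.1]
opening: 0.104
grip_force: 30.0
```

Request:
{"api": "move_arm", "payload": {
  "commands": [
    [[-0.25,-0.04,0.43],[0,0,0],0],
    [[-0.5,-0.08,0.87],[0,0,0],0],
    [[-0.75,-0.11,1.3],[0,0,0],0],
    [[-1,-0.15,1.73],[0,0,0],0],
    [[-1,-0.15,1.73],[0,0,0],0],
    [[-1,-0.15,1.73],[0,0,0],0],
    [[-1,-0.15,1.73],[0,0,0],0],
    [[-0.75,-0.11,1.3],[0,0,0],0],
    [[0,0,0],[0,0,0],0]
  ]
}}

```text
t: 4.15
eef_pos: [522.5, 290.2, 215.2]
tcp_rot: [2.613, -0.002, 1.726]
ft_force: [0.4, -0.6, -0.3]
opening: 0.105
grip_force: 30.0
```

Request:
{"api": "move_arm", "payload": {
  "commands": [
    [[-0.5,-2,3],[0,0,0],0],
    [[-1,-4,2],[0,0,0],0],
    [[-1,-4.2,1],[0,0,0],0],
    [[-1,-4.2,1],[0,0,0],0],
    [[-1.2,-4.2,1],[0,0,0],0],
    [[-1.2,-4.2,0.5],[0,0,0],0],
    [[-1.2,-4.2,0],[0,0,0],0],
    [[-1.2,-4.2,0],[0,0,0],0],
    [[-1.2,-4.2,0],[0,0,0],0],
    [[-1.2,-4.2,0],[0,0,0],0]
  ]
}}

```text
t: 5.15
eef_pos: [415.0, -107.9, 298.1]
tcp_rot: [2.615, -0.001, 1.725]
ft_force: [1.1, 0.7, -0.8]
opening: 0.102
grip_force: 30.0
```

Request:
{"api": "move_arm", "payload": {
  "commands": [
    [[-1,-3,0],[0,0,0],0],
    [[-0.5,-2,0],[0,0,0],0],
    [[0,0,0],[0,0,0],0],
    [[0,0,0],[0,0,0],0]
  ]
}}

```text
t: 5.55
eef_pos: [400.6, -156.5, 297.7]
tcp_rot: [2.616, -0.002, 1.724]
ft_force: [-1.2, 0.2, -0.3]
opening: 0.105
grip_force: 30.0
```

```bash
python3 - <<'E'
from h import *
import pickle
s=state();w=camera_info("wrist");im=read_camera("wrist");pickle.dump(w,open("w3.pkl","wb"))
cv2.imwrite("pics/w3.png",im);print(s["eef_pos"],s["tcp_rot"],s["joints"]);print(w["cam_to_world"])
for p in [(543,-222,114),(413,-235,70)]:print(proj(w,p))
E
```

```text
[ 400.56692653 -156.4867542   297.71353955] [ 2.61609986e+00 -2.14071428e-03  1.72351400e+00] [-0.79685352 -0.02698959  2.14419192  0.60759627  0.79863954 -1.33081928]
[[ 8.55454440e-01  1.91701862e-02  5.17523144e-01  3.05554743e+02]
 [ 1.30178830e-01 -9.75187727e-01 -1.79059679e-01 -9.72330248e+01]
 [ 5.01249612e-01  2.20547955e-01 -8.36724224e-01  4.44677663e+02]
 [ 0.00000000e+00  0.00000000e+00  0.00000000e+00  1.00000000e+00]]
[331.61123124 232.84454459]
[237.19758601 235.60303376]
```

View pics/w3.png

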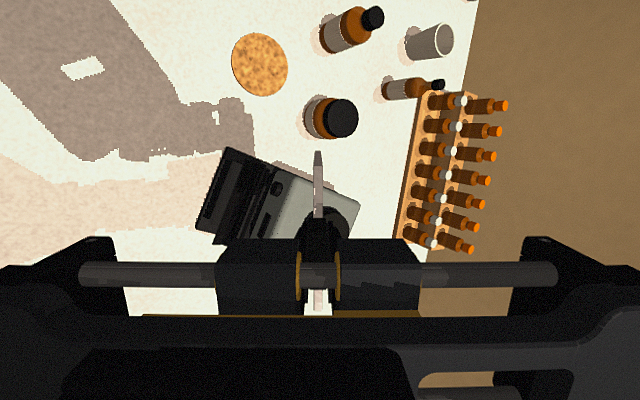

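```bash
python3 - <<'E'
from h import *
import pickle
np.set_printoptions(suppress=True,precision=1)
w=pickle.load(open("w3.pkl","rb"))
a=onz(w,(228,147),12);b=onz(w,(196,228),12);print(a,b,np.degrees(np.arctan2(*(-(a-b)[:1]),(a-b)[1])))
a=onz(w,(228,147),90);b=onz(w,(196,228),90);print(a,b)
for yaw in(-12,-16,-20):
    r=np.radians(yaw);c=np.array([np.cos(r),np.sin(r)]);print(yaw,np.array([543.2,-222.5])-130*c)
print(onz(w,(302,173),90),onz(w,(361,203),90))
E
```

```text
[ 404.8 -115.4   12. ] [ 366.1 -241.    12. ] -17.11018417493383
[ 386.9 -112.1   90. ] [ 355.2 -215.1   90. ]
-12 [ 416.  -195.5]
-16 [ 418.2 -186.7]
-20 [ 421. -178.]
[ 493.2 -137.5   90. ] [ 611.5 -180.8   90. ]
```

Request:
{"api": "move_arm", "payload": {
  "commands": [
    [[-0.6,1,0],[0,0,-7],0],
    [[-0.6,1,0],[0,0,-7],0],
    [[-0.6,1,0],[0,0,-7],0],
    [[-0.6,1,0],[0,0,-7],0],
    [[0,0,0],[0,0,0],0],
    [[0,0,0],[0,0,0],0]
  ]
}}

```text
t: 6.2
eef_pos: [379.4, -119.5, 297.8]
tcp_rot: [2.62, 0.0, 1.299]
ft_force: [-0.5, -0.1, -0.6]
opening: 0.101
grip_force: 30.0
```

```bash
python3 - <<'E'
from h import *
import pickle
s=state();w=camera_info("wrist");im=read_camera("wrist");pickle.dump(w,open("w4.pkl","wb"))
cv2.imwrite("pics/w4.png",cv2.resize(im[70:270,120:420],(800,533),interpolation=cv2.INTER_CUBIC));cv2.imwrite("pics/w4full.png",im);print(s["eef_pos"],s["tcp_rot"],s["joints"]);print(w["cam_to_world"])
E
```

```text
[ 379.36360357 -119.54891751  297.78121604] [2.62025522e+00 4.09808403e-04 1.29891668e+00] [-0.57593722 -0.13506687  2.23485278  0.2844862   0.55868115 -0.50891522]
[[ 8.35614119e-01 -3.83187590e-01  3.93594100e-01  3.17526022e+02]
 [-2.33076193e-01 -8.96145424e-01 -3.77622651e-01 -2.60209273e+01]
 [ 4.97417865e-01  2.23809405e-01 -8.38143674e-01  4.44898780e+02]
 [ 0.00000000e+00  0.00000000e+00  0.00000000e+00  1.00000000e+00]]
```

View pics/w4.png

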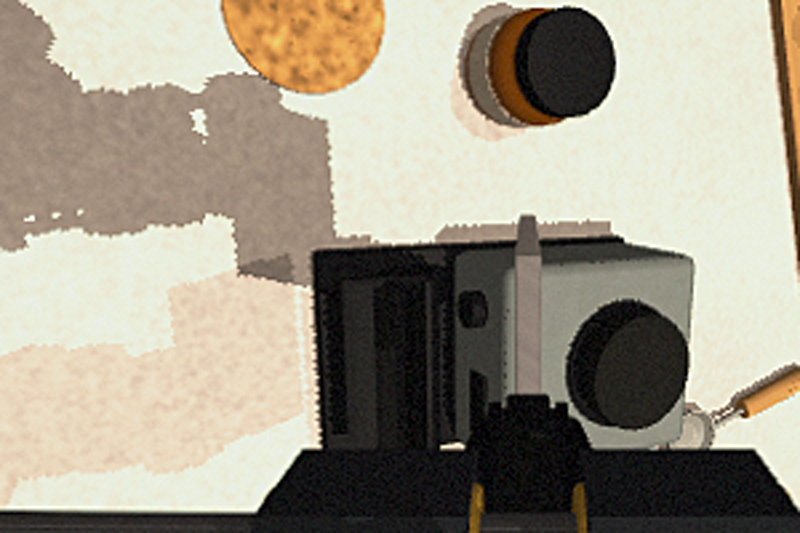

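```bash
cat > a.py <<'E'
from h import *
import pickle
np.set_printoptions(suppress=True,precision=1)
w=pickle.load(open("w4.pkl","rb"));g=lambda x,y:((x+.5)*.375+119.5,(y+.5)*.375+69.5)
pad=onz(w,g(643,371),114);print("pad",pad)
def yaw(a,b,z,off=0):
    a=onz(w,g(*a),z);b=onz(w,g(*b),z);d=b-a;print(a[:2],b[:2],np.linalg.norm(d),np.degrees(np.arctan2(d[1],d[0]))+off)
yaw((314,252),(321,447),12,90)
yaw((314,252),(455,245),12)
yaw((455,249),(692,258),90)   # housing top edge
yaw((692,258),(686,430),90,90)
# slot features
G=cv2.cvtColor(cv2.imread("pics/w4full.png"),cv2.COLOR_BGR2GRAY)
for r in(180,190,200,210,220): print(r,G[r,236:296].tolist())
E
python3 a.py
```

```text
pad [ 540.8 -223.9  114. ]
[ 402.9 -113.1] [ 366.1 -227.9] 120.48736640227776 -17.77534987353053
[ 402.9 -113.1] [ 488.3 -139. ] 89.24819509519214 -16.86090859119887
[ 456.9 -120.6] [ 610.1 -181. ] 164.6537800617935 -21.491965356865006
[ 610.1 -181. ] [ 581.9 -294.9] 117.33402750468831 -13.907157647170195
180 [234, 152, 7, 9, 42, 26, 21, 3, 0, 1, 18, 10, 25, 36, 43, 33, 42, 38, 41, 40, 45, 35, 41, 38, 29, 21, 25, 19, 15, 2, 13, 21, 23, 12, 23, 26, 13, 4, 12, 24, 7, 9, 4, 26, 53, 33, 22, 19, 15, 3, 12, 19, 1, 18, 39, 63, 28, 13, 15, 13]
190 [242, 172, 37, 7, 32, 19, 21, 6, 12, 17, 13, 0, 25, 35, 30, 38, 31, 45, 44, 39, 37, 40, 39, 41, 19, 14, 12, 16, 19, 15, 7, 9, 27, 20, 13, 12, 1, 9, 15, 15, 19, 7, 20, 19, 51, 41, 14, 17, 30, 46, 14, 10, 13, 16, 29, 62, 37, 17, 0, 23]
200 [227, 241, 151, 1, 10, 42, 17, 15, 17, 19, 5, 14, 13, 34, 43, 34, 37, 39, 43, 38, 34, 37, 37, 39, 32, 15, 28, 1, 20, 13, 29, 25, 6, 9, 19, 18, 7, 17, 10, 18, 13, 18, 2, 23, 45, 44, 22, 21, 7, 39, 9, 0, 4, 6, 28, 55, 53, 60, 45, 58]
210 [225, 233, 159, 38, 9, 17, 27, 8, 17, 8, 9, 10, 9, 20, 38, 33, 37, 37, 44, 37, 39, 37, 38, 47, 37, 18, 16, 29, 29, 23, 19, 21, 17, 19, 17, 24, 2, 4, 4, 15, 17, 9, 13, 6, 43, 52, 28, 17, 14, 39, 25, 19, 6, 11, 32, 59, 56, 56, 56, 57]
220 [224, 230, 163, 57, 15, 9, 41, 23, 10, 16, 11, 14, 8, 11, 35, 42, 35, 40, 40, 36, 35, 31, 44, 44, 38, 18, 21, 30, 30, 23, 28, 24, 23, 8, 12, 22, 0, 5, 3, 23, 1, 8, 5, 7, 34, 44, 23, 16, 15, 41, 19, 17, 7, 6, 16, 60, 58, 55, 60, 63]
```

```bash
cat >> a.py <<'E'
print("----")
def z0(a):return onz(w,g(*a),0)[:2]
A=z0((314,252));B=z0((321,447));d=A-B;print("front yaw z0",np.degrees(np.arctan2(-d[0],d[1])))
C=z0((600,238.5));d=C-A;print("side yaw z0",np.degrees(np.arctan2(d[1],d[0])),A,B,C)
for y in(-17.0,-18.5):
    r=np.radians(y);c=np.array([np.cos(r),np.sin(r)]);p=np.array([541.5,-223.5]);n=np.array([-c[1],c[0]])
    print(y,"pad->front",(p-A)@c,(p-B)@c,"pad->side",(A-p)@n,(C-p)@n)
    P=plateR(y).as_matrix();H=np.r_[p-130*c,70]
    print("H",H)
    for x in(-9.5,-4.5,4.5,9.5):
        for z in(-45,0,11,22):
            uv=[proj(w,H+P@[x,yy,z]) for yy in(-20,20)]
            t=(190-uv[0][1])/(uv[1][1]-uv[0][1]);print(x,z,"col@190",uv[0][0]+t*(uv[1][0]-uv[0][0]))
E
python3 a.py | sed -n '/----/,$p'
```

```text
----
front yaw z0 -17.775349873530512
side yaw z0 -16.953951778523066 [ 405.2 -115.5] [ 367.4 -233.4] [ 603.4 -176. ]
-17.0 pad->front 161.87029905407448 163.5459293249745 pad->side 63.413459329945105 63.57999313284631
H [ 417.2 -185.5   70. ]
-9.5 -45 col@190 271.3702672660495
-9.5 0 col@190 266.17694374816483
-9.5 11 col@190 264.72266868094465
-9.5 22 col@190 263.18276478436445
-4.5 -45 col@190 274.45230396167096
-4.5 0 col@190 269.607525316097
-4.5 11 col@190 268.2507732533379
-4.5 22 col@190 266.8140949381363
4.5 -45 col@190 280.00294060381293
4.5 0 col@190 275.78660505043194
4.5 11 col@190 274.60573136094825
4.5 22 col@190 273.3552356819582
9.5 -45 col@190 283.0881524446863
9.5 0 col@190 279.22149437142843
9.5 11 col@190 278.13850284139573
9.5 22 col@190 276.9916340836393
-18.5 pad->front 163.47480099229298 161.90873331439684 pad->side 59.15445867030076 64.74507793385227
H [ 418.2 -182.3   70. ]
-9.5 -45 col@190 271.69263424039883
-9.5 0 col@190 266.7092230489892
-9.5 11 col@190 265.3144870945757
-9.5 22 col@190 263.83799149654504
-4.5 -45 col@190 274.77531292732266
-4.5 0 col@190 270.13920612440023
-4.5 11 col@190 268.84159682922757
-4.5 22 col@190 267.4678837928369
4.5 -45 col@190 280.32702261921133
4.5 0 col@190 276.3170958930412
4.5 11 col@190 275.1946418020229
4.5 22 col@190 274.0063029700166
9.5 -45 col@190 283.41278473772127
9.5 0 col@190 279.7512616854071
9.5 11 col@190 278.72628264465436
9.5 22 col@190 277.6411155771319
```

```bash
cat > b.py <<'E'
from h import *
import sys
P=plateR(-17.3);z=P.as_matrix()[:,2];T=toolR(P);H=np.array([418.4,-184.4,70])
print(z)
for f in map(float,sys.argv[1:]):delta(H+(93+f)*z,T)
s=state();print(s["ft_force"],s["joints"])
E
python3 b.py 40 20 -45
```

```text
[-0.4773804   0.14868744  0.8660254 ]
shift cm [ -2.45  -4.45 -11.25] rot deg [-0.03 -0.14 -1.64] t 6.25
shift cm [ -1.49  -4.75 -12.98] rot deg [-0.03 -0.14 -1.64] t 6.25
shift cm [  1.61  -5.71 -18.61] rot deg [-0.03 -0.14 -1.64] t 6.25
[ 0.19130034 -0.16370112 -0.99699469] [-0.57720379 -0.1345347   2.2345613   0.28444052  0.55870932 -0.50871327]
```

Request:
{"api": "move_arm", "payload": {
  "commands": [
    [[-0.5,-0.9,-2],[0,0,-0.8],0],
    [[-0.5,-0.9,-2.3],[0,0,-0.8],0],
    [[-0.5,-0.9,-2.3],[0,-0.1,0],0],
    [[-0.5,-0.9,-2.3],[0,0,0],0],
    [[-0.45,-0.85,-2.3],[0,0,0],0],
    [[0,0,0],[0,0,0],0],
    [[0,0,0],[0,0,0],0]
  ]
}}

```text
t: 6.95
eef_pos: [357.3, -161.9, 194.3]
tcp_rot: [2.618, -0.004, 1.266]
ft_force: [0.4, 0.6, -0.9]
opening: 0.105
grip_force: 30.0
```

```bash
python3 b.py 40 15; python3 - <<'E'
from h import *
import pickle
P=plateR(-17.3).as_matrix();H=np.array([418.4,-184.4,70])
w=camera_info("wrist");im=read_camera("wrist")
print([proj(w,H+P@[x,y,0]) for x in(-4.5,4.5) for y in (-53,53)])
cv2.imwrite("pics/w5full.png",im);cv2.imwrite("pics/w5.png",cv2.resize(im[90:290,160:460],(800,533),interpolation=cv2.INTER_CUBIC));pickle.dump(w,open("w5.pkl","wb"))
E
```

```text
[-0.4773804   0.14868744  0.8660254 ]
shift cm [-0.24 -0.28 -0.91] rot deg [-0.24  0.08  0.16] t 6.95
shift cm [ 0.95 -0.65 -3.08] rot deg [-0.24  0.08  0.16] t 6.95
[ 0.43308394  0.56459606 -0.89261057] [-0.7511824   0.05836206  2.43099957  0.91623164  0.28030873 -1.28801689]
[array([309.55955519, 236.09981046]), array([308.37695314, 146.03544335]), array([317.10248316, 236.06823907]), array([316.5832831 , 145.99347812])]
```

View pics/w5.png

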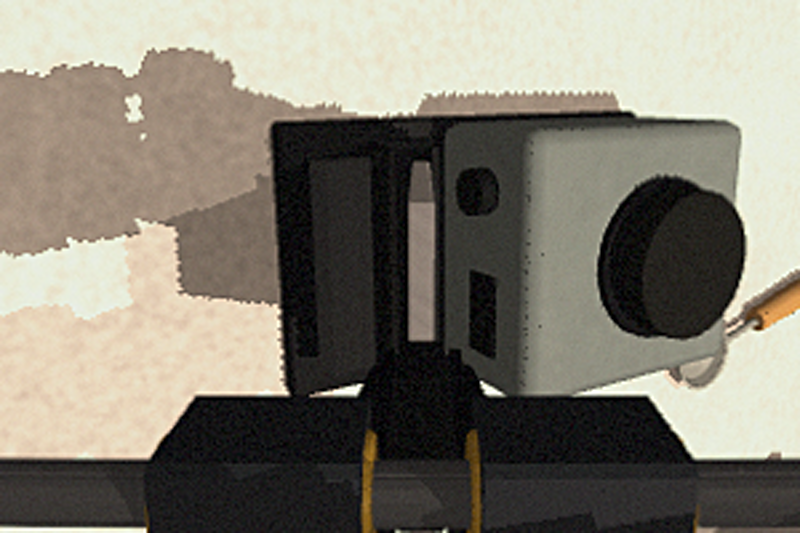

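```bash
python3 - <<'E'
from h import *
import pickle
w=pickle.load(open("w5.pkl","rb"));P=plateR(-17.3).as_matrix();H=np.array([418.4,-184.4,70])
G=cv2.cvtColor(cv2.imread("pics/w5full.png"),cv2.COLOR_BGR2GRAY)
print(np.round(G[175:200,270:332].mean(0)).astype(int).tolist())
for x,z in[(-9.5,22),(-4.5,22),(-9.5,33),(-4.5,11),(-4.5,0),(4.5,0),(9.5,11),(4.5,-45),(-4.5,-45)]:
    print(x,z,proj(w,H+P@[x,10,z]))
E
python3 -c "
import cv2,numpy as np
im=cv2.imread('pics/w5full.png')[120:250,260:335].astype(float)
im=np.clip((im)*4.5,0,255).astype(np.uint8)
cv2.imwrite('pics/w5e.png',cv2.resize(im,(450,780)[:2] if 0 else (346,600),interpolation=cv2.INTER_CUBIC))"
```

```text
[13, 12, 10, 12, 12, 12, 12, 16, 34, 35, 34, 34, 32, 36, 39, 38, 39, 39, 37, 38, 39, 39, 38, 40, 39, 37, 39, 38, 41, 36, 12, 10, 12, 9, 11, 13, 18, 25, 22, 13, 13, 11, 2, 102, 133, 132, 130, 131, 132, 132, 134, 137, 123, 47, 26, 8, 23, 58, 56, 55, 54, 55]
-9.5 22 [303.50892049 188.78181998]
-4.5 22 [308.23069909 188.75955312]
-9.5 33 [302.97511292 191.20402507]
-4.5 11 [308.56344026 186.50633777]
-4.5 0 [308.87386437 184.40452059]
4.5 0 [316.80386431 184.36716688]
9.5 11 [321.32824576 186.44672727]
4.5 -45 [316.92488747 177.06613315]
-4.5 -45 [309.95308156 177.09942453]
```

View pics/w5e.png

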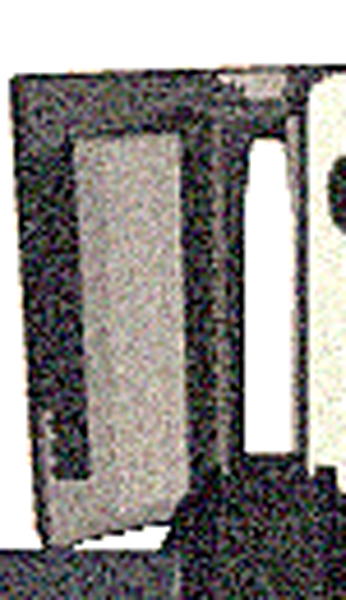

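```bash
python3 - <<'E'
from h import *
import pickle
np.set_printoptions(suppress=True,precision=1)
w=pickle.load(open("w5.pkl","rb"));P=plateR(-17.3).as_matrix();H=np.array([419.8,-184.8,70])
Z=Ro.from_euler('z',-17.3,degrees=True).as_matrix();O=H+Z@[120,0,-70]
print("O",O,"pad",O+Z@[10,0,114])
for p in[(-155,65,0),(-155,65,12),(-70,65,90),(70,65,90),(10,0,114)]:print("mixer",p,proj(w,O+Z@p))
for p in[(-4.5,53,0),(4.5,53,0),(-4.5,58,11),(9.5,58,11),(-9.5,58,22),(-4.5,53,22),(-12,60,22),(-12,60,-45)]:print("hold",p,proj(w,H+P@p))
s=state();M=Ro.from_euler('xyz',s["tcp_rot"]).as_matrix()
for p in[(50,-3,93),(50,3,93)]:print("foot",proj(w,s["eef_pos"]+M@p))
E
```

```text
O [ 534.4 -220.5    0. ] pad [ 543.9 -223.5  114. ]
mixer (-155, 65, 0) [261.4 133.8]
mixer (-155, 65, 12) [264.7 134.1]
mixer (-70, 65, 90) [361.4 134.3]
mixer (70, 65, 90) [442.2 132.4]
mixer (10, 0, 114) [422.5 187.1]
hold (-4.5, 53, 0) [309.5 145.9]
hold (4.5, 53, 0) [317.7 145.9]
hold (-4.5, 58, 11) [309.2 142. ]
hold (9.5, 58, 11) [322.4 141.9]
hold (-9.5, 58, 22) [304.  142.6]
hold (-4.5, 53, 22) [308.9 147.6]
hold (-12, 60, 22) [301.5 140.7]
hold (-12, 60, -45) [304.5 137.6]
foot [315.3 149.1]
foot [321.7 149.1]
```

```bash
sed -i 's/418.4,-184.4/419.2,-184.7/' b.py; python3 b.py 27
```

```text
[-0.4773804   0.14868744  0.8660254 ]
shift cm [ 0.44 -0.51 -2.08] rot deg [-0.19  0.14  0.13] t 7.0
[-0.47102792 -0.16757227 -1.24126092] [-0.7505157   0.05733016  2.43079477  0.91618875  0.28020939 -1.28784639]
```

Request:
{"api": "move_arm", "payload": {
  "commands": [
    [[0,-0.3,-0.9],[-0.2,0.1,0.1],0],
    [[0.44,-0.2,-1.15],[0,0,0],0],
    [[0,0,0],[0,0,0],0],
    [[0,0,0],[0,0,0],0]
  ]
}}

```text
t: 7.4
eef_pos: [361.9, -166.1, 174.4]
tcp_rot: [2.617, -0.0, 1.27]
ft_force: [-0.2, -0.5, -0.6]
opening: 0.103
grip_force: 30.0
```

```bash
python3 b.py 27 10
```

```text
[-0.4773804   0.14868744  0.8660254 ]
shift cm [ 0.   -0.08 -0.04] rot deg [ 0.01  0.06 -0.04] t 7.4
shift cm [ 0.82 -0.33 -1.52] rot deg [ 0.01  0.06 -0.04] t 7.4
[-0.20108225 -0.50441034 -0.58231355] [-0.74957278  0.12038564  2.45281145  1.19546763  0.23571261 -1.58029821]
```

Insert in 1 cm steps, watching the force.

Request:
{"api": "move_arm", "payload": {
  "commands": [
    [[0.24,-0.12,-0.45],[0,0,0],0],
    [[0.24,-0.09,-0.43],[0,0,0],0],
    [[0.24,-0.07,-0.43],[0,0,0],0],
    [[0.24,-0.07,-0.43],[0,0,0],0],
    [[0.24,-0.07,-0.43],[0,0,0],0],
    [[0.24,-0.07,-0.43],[0,0,0],0],
    [[0,0,0],[0,0,0],0]
  ]
}}

```text
t: 8.1
eef_pos: [376.5, -171.4, 148.4]
tcp_rot: [2.616, 0.0, 1.269]
ft_force: [0.2, -2.8, -2.1]
opening: 0.105
grip_force: 30.0
```

Request:
{"api": "move_arm", "payload": {
  "commands": [
    [[0.24,-0.1,-0.43],[0,0,0],0],
    [[0.24,-0.1,-0.43],[0,0,0],0],
    [[0.24,-0.07,-0.43],[0,0,0],0],
    [[0.24,-0.07,-0.43],[0,0,0],0],
    [[0,0,0],[0,0,0],0]
  ]
}}

```text
t: 8.6
eef_pos: [386.0, -174.6, 131.0]
tcp_rot: [2.617, -0.0, 1.269]
ft_force: [0.4, -1.7, -0.8]
opening: 0.105
grip_force: 30.0
```

Request:
{"api": "move_arm", "payload": {
  "commands": [
    [[0.24,-0.08,-0.43],[0,0,0],0],
    [[0.24,-0.08,-0.43],[0,0,0],0],
    [[0.24,-0.07,-0.43],[0,0,0],0],
    [[0.15,-0.04,-0.26],[0,0,0],0],
    [[0,0,0],[0,0,0],0]
  ]
}}

```text
t: 9.1
eef_pos: [394.6, -177.3, 115.5]
tcp_rot: [2.617, -0.0, 1.269]
ft_force: [0.3, -2.1, -2.0]
opening: 0.104
grip_force: 30.0
```

```bash
python3 b.py -45
```

```text
[-0.4773804   0.14868744  0.8660254 ]
shift cm [ 0.17 -0.02 -0.39] rot deg [-0.01  0.08 -0.01] t 9.1
[ 0.26037969 -2.05091933 -1.99594783] [-0.70094749  0.33056422  2.46218609  2.18619047  0.24132605 -2.54987504]
```

Request:
{"api": "move_arm", "payload": {
  "commands": [
    [[0.1,-0.02,-0.17],[0,0,0],0],
    [[0.1,-0.02,-0.17],[0,0,0],0],
    [[0,0,0],[0,0,0],0]
  ]
}}

```text
t: 9.4
eef_pos: [396.1, -177.8, 112.2]
tcp_rot: [2.617, 0.0, 1.268]
ft_force: [-9.0, -3.6, 11.4]
opening: 0.108
grip_force: 30.0
```

```bash
python3 b.py -45
```

```text
[-0.4773804   0.14868744  0.8660254 ]
shift cm [ 0.02  0.03 -0.06] rot deg [0.04 0.07 0.04] t 9.4
[-9.02481867 -3.60256203 11.36202077] [-0.69793548  0.34185098  2.46257491  2.23306393  0.24695068 -2.59460999]
```

Request:
{"api": "move_arm", "payload": {
  "commands": [
    [[0.04,-0.01,-0.08],[0,0,0],0],
    [[0,0,0],[0,0,0],0]
  ]
}}

```text
t: 9.6
eef_pos: [396.3, -177.9, 111.8]
tcp_rot: [2.616, 0.001, 1.268]
ft_force: [-15.1, -2.2, 25.6]
opening: 0.098
grip_force: 30.0
```

Request:
{"api": "move_arm", "payload": {
  "commands": [
    [[0,0,0],[0,0,0],0.4],
    [[0,0,0],[0,0,0],0.4],
    [[0,0,0],[0,0,0],0.4],
    [[0,0,0],[0,0,0],0.4],
    [[-0.24,0.07,0.43],[0,0,0],0.4],
    [[-0.48,0.15,0.87],[0,0,0],0.4],
    [[-0.72,0.22,1.3],[0,0,0],0.4],
    [[-0.72,0.22,1.3],[0,0,0],0.4],
    [[0,0,2],[0,0,0],0.4],
    [[0,0,0],[0,0,0],0.4]
  ]
}}

```text
t: 10.6
eef_pos: [376.8, -170.8, 161.0]
tcp_rot: [2.614, -0.003, 1.271]
ft_force: [-0.7, -0.3, 0.5]
opening: 0.401
grip_force: 0.0
```

```bash
python3 - <<'E'
from h import *
s=state();w=camera_info("wrist");im=read_camera("wrist")
print(s["eef_pos"],s["opening"],s["ft_force"],s["joints"])
H=np.array([419.2,-184.7,70]);P=plateR(-17.3).as_matrix()
for p in [(0,0,67),(0,50,55),(-3,50,55)]:print(proj(w,H+P@p))
np.save("w6.npy",im)
S=read_camera("scene");cv2.imwrite("pics/s6.png",S)
c=camera_info("scene")
a=cv2.resize(im[90:330,180:460],(466,400));b=cv2.resize(S[170:290,200:300],(333,400))
cv2.imwrite("pics/w6.png",np.hstack([a,b]))
for p in [(0,0,67),(0,50,55),(0,-50,55)]:
    q=proj(c,H+P@p);print("crop",(q-[200,170])*3.33+[466,0])
E
```

```text
[ 376.80141132 -170.75974514  161.01053245] 0.4006064276047617 [-0.65153768 -0.30100633  0.51989861] [-0.72855086  0.17859089  2.44427147  1.42381272  0.21569688 -1.79561535]
[309.02563871 222.39765337]
[308.96351253 155.82340257]
[305.07149863 155.82426845]
crop [589.46644216  80.42878663]
crop [643.96147533  76.17053957]
crop [541.02697434 109.1233372 ]
```

View pics/w6.png

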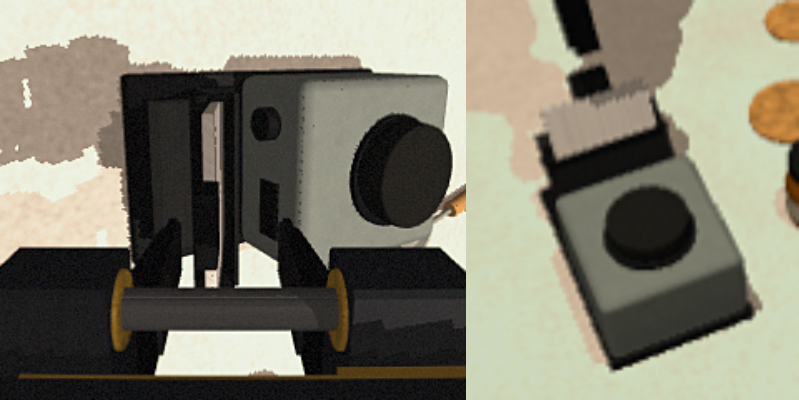

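```bash
cat > c.py <<'E'
from h import *
import sys
Rt=Ro.from_euler('xyz',[np.pi,0,np.radians(90+float(sys.argv[1]))])
delta([float(v) for v in sys.argv[2:5]],Rt)
s=state();print(s["ft_force"],s["joints"],s["opening"])
E
python3 c.py -17.3 567 88.5 170
```

```text
shift cm [19.02 25.91  1.  ] rot deg [ 8.77 28.9  -0.09] t 10.7
[ 0.6210145  -0.56276224 -0.46063996] [-0.72841902  0.18128128  2.44530207  1.43660762  0.21537125 -1.80846998] 0.39959699169211504
```

Request:
{"api": "move_arm", "payload": {
  "commands": [
    [[-1,0.3,3],[0,0,0],0.5],
    [[0,1,3],[0,0,0],0.7],
    [[1,2,1],[1.5,4.8,0],1],
    [[2.5,3,0],[1.5,4.8,0],1],
    [[3,3.5,0],[1.5,4.8,0],1],
    [[3,3.5,0],[1.5,4.8,0],1],
    [[3,3.5,0],[1.4,4.8,0],1],
    [[3,3.5,0],[1.4,4.8,0],1],
    [[3,3.5,0],[0,0,0],1],
    [[0,0,0],[0,0,0],1]
  ]
}}

```text
t: 11.7
eef_pos: [506.5, -3.0, 191.9]
tcp_rot: [2.909, -0.068, 1.298]
ft_force: [-0.4, -0.3, 0.0]
opening: 0.998
grip_force: 0.0
```

```bash
python3 c.py -17.3 567 88.5 170; python3 - <<'E'
from h import *
w=camera_info("wrist");im=read_camera("wrist");cv2.imwrite("pics/w7.png",im)
print(proj(w,(567,88.5,115)),proj(w,(449,13,5)))
g=proj(w,(567,88.5,115)).astype(int);x0,y0=g-40
m=(im[max(y0,0):y0+80,max(x0,0):x0+80].max(2)<45).astype(np.uint8)
n,l,st,ce=cv2.connectedComponentsWithStats(m)
for k in range(1,n):
    if st[k,4]>150:
        c=ce[k]+[max(x0,0),max(y0,0)];print(st[k],c,onz(w,c,112))
E
```

```text
shift cm [ 6.05  9.15 -2.19] rot deg [ 0.05 13.86 -1.2 ] t 11.7
[-0.37907506 -0.34036396  0.00635206] [-0.15756563  0.2735189   2.02590515  0.06893209  0.60449845  0.07123942] 0.9983018596137773
[333.16772695  93.34288813] [237.12262116 194.6958421 ]
```

```bash
python3 - <<'E'
from h import *
w=camera_info("wrist");im=cv2.imread("pics/w7.png")
v=im.max(2)
for r in range(66,126,6): print(r,v[r,300:372:3].tolist())
h=cv2.cvtColor(im,cv2.COLOR_BGR2HSV)
m=((h[...,0]>8)&(h[...,0]<25)&(h[...,1]>90)&(h[...,2]>110)).astype(np.uint8);m[235:]=0
m=cv2.morphologyEx(m,cv2.MORPH_CLOSE,np.ones((5,5)))
cs,_=cv2.findContours(m,0,2)
for c in cs:
    if cv2.contourArea(c)>300:
        e=cv2.fitEllipse(c);print(cv2.contourArea(c),e,onz(w,e[0],5))
E
```

```text
66 [233, 234, 233, 237, 233, 232, 231, 237, 235, 232, 236, 237, 229, 237, 237, 234, 237, 234, 235, 236, 236, 235, 235, 236]
72 [232, 235, 235, 237, 235, 235, 232, 234, 234, 235, 232, 231, 234, 235, 234, 233, 233, 237, 233, 234, 232, 235, 231, 236]
78 [235, 242, 248, 150, 138, 130, 134, 137, 148, 137, 91, 196, 246, 240, 235, 235, 238, 234, 231, 234, 231, 232, 235, 231]
84 [158, 111, 122, 126, 124, 128, 62, 53, 49, 52, 49, 43, 49, 42, 67, 239, 235, 232, 235, 233, 236, 231, 235, 232]
90 [128, 128, 125, 127, 132, 5, 53, 50, 48, 44, 47, 44, 49, 52, 47, 9, 236, 233, 236, 233, 238, 232, 236, 233]
96 [124, 125, 122, 123, 44, 13, 51, 48, 58, 42, 45, 50, 48, 53, 48, 29, 240, 232, 235, 236, 235, 237, 235, 232]
102 [125, 126, 132, 127, 80, 11, 43, 54, 45, 54, 53, 45, 50, 51, 47, 213, 236, 238, 234, 232, 235, 235, 237, 235]
108 [133, 127, 126, 131, 130, 115, 7, 18, 54, 54, 44, 49, 42, 46, 147, 239, 234, 237, 235, 237, 236, 236, 237, 234]
114 [65, 132, 129, 127, 129, 129, 128, 130, 141, 134, 135, 135, 143, 141, 248, 236, 235, 235, 236, 236, 234, 235, 232, 231]
120 [141, 76, 96, 129, 132, 130, 130,
[... 423 characters left out ...]
58203), (56.95852279663086, 111.82849884033203), 173.75656127929688) [847.15564717 -86.88530462   5.        ]
347.5 ((455.2636413574219, 118.8621597290039), (24.06849479675293, 28.59033203125), 25.17261505126953) [769.07747851  18.1056202    5.        ]
981.5 ((319.01580810546875, 101.86052703857422), (45.90736389160156, 49.323699951171875), 39.176116943359375) [580.22204322  91.08365309   5.        ]
568.5 ((486.7420654296875, 89.5050277709961), (23.436777114868164, 48.133155822753906), 60.58678436279297) [829.40847792  45.11805599   5.        ]
17811.0 ((580.453125, 136.78477478027344), (84.47052764892578, 239.76022338867188), 172.33506774902344) [1006.8485592   -75.28229241    5.        ]
```

Request:
{"api": "move_arm", "payload": {
  "commands": [
    [[1.5,2.3,0],[0,4.6,-0.4],1],
    [[1.5,2.3,0],[0,4.6,-0.4],1],
    [[1.5,2.3,-0.6],[0,4.6,-0.4],1],
    [[1.5,2.1,-0.6],[0,0,0],1],
    [[0,0,0],[0,0,0],1],
    [[0,0,0],[0,0,0],1]
  ]
}}

```text
t: 12.35
eef_pos: [562.8, 82.4, 180.1]
tcp_rot: [3.141, 0.004, 1.265]
ft_force: [-0.5, 0.1, -0.6]
opening: 0.997
grip_force: 0.0
```

```bash
python3 c.py -17.3 566.5 87.5 43
```

```text
shift cm [  0.37   0.51 -13.71] rot deg [ 0.24 -0.06  0.22] t 12.35
[-0.50649063  0.09137721 -0.62028574] [ 0.03127394  0.44999191  1.73821548 -0.00498737  0.9546175   0.33990679] 0.9974447602462977
```

Request:
{"api": "move_arm", "payload": {
  "commands": [
    [[0.37,0.5,-1],[0.2,0,0.2],1],
    [[0,0,-2],[0,0,0],1],
    [[0,0,-2.5],[0,0,0],1],
    [[0,0,-2.5],[0,0,0],1],
    [[0,0,-2.5],[0,0,0],1],
    [[0,0,-2],[0,0,0],1],
    [[0,0,-1.2],[0,0,0],1],
    [[0,0,0],[0,0,0],1]
  ]
}}

```text
t: 13.15
eef_pos: [566.6, 87.0, 42.9]
tcp_rot: [-3.142, 0.003, 1.266]
ft_force: [-0.4, -0.2, 0.0]
opening: 0.999
grip_force: 0.0
```

```bash
python3 c.py -17.3 566.5 87.5 43
```

```text
shift cm [-0.01  0.05  0.01] rot deg [ 0.16 -0.05  0.14] t 13.15
[-0.40877673 -0.18075573  0.03451302] [ 0.03837351  0.64365388  1.83880767 -0.0044187   0.66013861  0.34626557] 0.9993290947686713
```

Request:
{"api": "move_arm", "payload": {
  "commands": [
    [[0,0,0],[0,0,0],0.7],
    [[0,0,0],[0,0,0],0.6],
    [[0,0,0],[0,0,0],0.54],
    [[0,0,0],[0,0,0],0.5],
    [[0,0,0],[0,0,0],0.4],
    [[0,0,0],[0,0,0],0],
    [[0,0,0],[0,0,0],0],
    [[0,0,0],[0,0,0],0],
    [[0,0,0],[0,0,0],0]
  ]
}}

```text
t: 14.05
eef_pos: [567.3, 87.5, 44.3]
tcp_rot: [3.139, 0.003, 1.267]
ft_force: [-3.6, 1.5, 4.5]
opening: 0.52
grip_force: 30.0
```

Request:
{"api": "move_arm", "payload": {
  "commands": [
    [[0,0,2],[0,0,0],0],
    [[0,0,4],[0,0,0],0],
    [[0,0,4],[0,0,0],0],
    [[0,0,4],[0,0,0],0],
    [[-0.2,-2.5,4],[0,0,0],0],
    [[-0.4,-4,0],[0,0,0],0],
    [[-0.4,-4,0],[0,0,0],0],
    [[-0.4,-4,0],[0,0,0],0],
    [[-0.4,-4,0],[0,0,0],0],
    [[-0.4,-4,0],[0,0,0],0]
  ]
}}

```text
t: 15.05
eef_pos: [545.1, -139.2, 223.9]
tcp_rot: [3.139, 0.003, 1.267]
ft_force: [1.0, 1.2, -2.2]
opening: 0.525
grip_force: 30.0
```

Request:
{"api": "move_arm", "payload": {
  "commands": [
    [[-0.3,-4,0],[0,0,0],0],
    [[0,-3,0],[0,0,0],0],
    [[0,-1.5,0],[0,0,0],0],
    [[0,0,0],[0,0,0],0],
    [[0,0,0],[0,0,0],0]
  ]
}}

```text
t: 15.55
eef_pos: [542.4, -222.0, 223.9]
tcp_rot: [3.14, 0.002, 1.267]
ft_force: [-0.8, 0.8, -1.5]
opening: 0.524
grip_force: 30.0
```

```bash
python3 c.py -17.3 542.5 -223 165; python3 - <<'E'
from h import *
im=read_camera("scene");c=camera_info("scene");d=camera_info("side");im2=read_camera("side")
cv2.imwrite("pics/s8.png",im);cv2.imwrite("pics/d8.png",im2)
p=state()["eef_pos"]
def amber(im,info,base):
    h=cv2.cvtColor(im,cv2.COLOR_BGR2HSV)
    q=proj(info,p+[0,0,-43]);t=proj(info,p+[0,0,35])
    for z in (-38,-30,-20,-5):
        u=proj(info,p+[0,0,z]);y=int(round(u[1]));x0=int(u[0])-16
        print(z,np.round(u,1),x0,[tuple(int(k) for k in h[y,x]) for x in range(x0,x0+34,2)])
amber(im,c,0);amber(im2,d,0)
E
```

```text
shift cm [ 0.01 -0.1  -5.89] rot deg [0.15 0.06 0.12] t 15.55
[-0.77564819  0.79232209 -1.47247763] [-0.50027353  0.42543285  1.64703179 -0.00199824  1.06696785 -0.19528849] 0.5243069207013348
-38 [252.4 216.5] 236 [(0, 23, 11), (150, 20, 13), (10, 45, 17), (0, 0, 11), (17, 75, 115), (18, 77, 96), (16, 74, 97), (18, 71, 100), (18, 75, 99), (17, 74, 96), (17, 75, 95), (18, 68, 90), (15, 141, 67), (45, 20, 50), (34, 29, 61), (24, 36, 71), (15, 61, 138)]
-30 [252.  214.6] 236 [(16, 51, 55), (130, 96, 8), (30, 36, 7), (17, 65, 55), (18, 74, 93), (17, 74, 96), (18, 75, 98), (15, 60, 34), (16, 76, 37), (19, 74, 83), (17, 74, 97), (17, 74, 90), (17, 74, 90), (28, 40, 96), (16, 62, 139), (16, 62, 139), (17, 61, 133)]
-20 [251.6 212.1] 235 [(17, 50, 148), (15, 50, 153), (16, 51, 156), (16, 51, 116), (17, 73, 94), (17, 74, 90), (17, 76, 101), (17, 72, 71), (90, 51, 5), (0, 36, 7), (90, 64, 8), (105, 255, 4), (17, 74, 89), (26, 45, 153), (14, 61, 133), (16, 61, 133), (17, 64, 135)]
-5 [250.9 208.2] 234 [(16, 51, 150), (15, 47, 151), (16, 51, 151), (16, 48, 155), (15, 99, 98), (105, 85, 6), (20,
[... 562 characters left out ...]
, 58, 109), (18, 60, 111), (19, 60, 114), (18, 59, 122), (17, 57, 125), (19, 57, 120), (23, 40, 148), (28, 25, 191), (28, 25, 191), (30, 24, 191)]
-20 [387.7 212.1] 371 [(28, 25, 191), (30, 24, 191), (32, 25, 192), (30, 24, 191), (24, 41, 125), (18, 59, 99), (19, 56, 100), (18, 58, 109), (19, 58, 110), (18, 57, 112), (19, 61, 112), (19, 57, 121), (19, 57, 121), (21, 51, 120), (26, 28, 191), (28, 25, 191), (23, 37, 171)]
-5 [388.1 207.6] 372 [(30, 24, 191), (33, 26, 193), (32, 25, 192), (34, 29, 140), (26, 46, 44), (23, 46, 44), (18, 59, 108), (19, 58, 109), (18, 59, 112), (18, 60, 110), (18, 60, 110), (20, 61, 109), (19, 59, 104), (17, 81, 95), (17, 121, 103), (17, 127, 148), (17, 125, 177)]
```

Request:
{"api": "move_arm", "payload": {
  "commands": [
    [[0,-0.1,-2],[0.1,0,0],0],
    [[0,0,-2],[0,0,0],0],
    [[0,0,-1.5],[0,0,0],0],
    [[0,0,-0.8],[0,0,0],0],
    [[0,0,-0.4],[0,0,0],0],
    [[0,0,-0.3],[0,0,0],0],
    [[0,0,-0.3],[0,0,0],0],
    [[0,0,0],[0,0,0],0]
  ]
}}

```text
t: 16.45
eef_pos: [542.8, -223.4, 151.8]
tcp_rot: [3.139, 0.001, 1.267]
ft_force: [-0.1, 3.8, 3.7]
opening: 0.524
grip_force: 30.0
```

Request:
{"api": "move_arm", "payload": {
  "commands": [
    [[0,0,-0.2],[0,0,0],0],
    [[0,0,-0.2],[0,0,0],0],
    [[0,0,-0.1],[0,0,0],0],
    [[0,0,0],[0,0,0],0]
  ]
}}

```text
t: 16.85
eef_pos: [543.0, -223.5, 148.2]
tcp_rot: [3.137, 0.001, 1.267]
ft_force: [-3.7, 7.4, 20.0]
opening: 0.519
grip_force: 30.0
```

Request:
{"api": "move_arm", "payload": {
  "commands": [
    [[0,0,0],[0,0,0],0],
    [[0,0,0],[0,0,0],0],
    [[0,0,0],[0,0,0],0],
    [[0,0,0],[0,0,0],0],
    [[0,0,0],[0,0,0],0],
    [[0,0,0],[0,0,0],0]
  ]
}}

```text
t: 17.45
eef_pos: [542.9, -223.5, 148.2]
tcp_rot: [3.137, 0.001, 1.267]
ft_force: [-3.4, 7.0, 19.5]
opening: 0.524
grip_force: 30.0
```

Request:
{"api": "move_arm", "payload": {
  "commands": [
    [[0,0,0],[0,0,0],0],
    [[0,0,0],[0,0,0],0],
    [[0,0,0],[0,0,0],0],
    [[0,0,0],[0,0,0],0],
    [[0,0,0],[0,0,0],0]
  ]
}}

```text
t: 17.95
eef_pos: [543.0, -223.5, 148.2]
tcp_rot: [3.137, 0.001, 1.267]
ft_force: [-3.3, 5.9, 19.8]
opening: 0.523
grip_force: 30.0
```

Request:
{"api": "move_arm", "payload": {
  "commands": [
    [[0,0,1],[0,0,0],0],
    [[0,0,3],[0,0,0],0],
    [[-0.5,1,2.5],[0.1,0,0],0],
    [[-1.5,3.5,0],[0.1,0,0],0],
    [[-1.5,4,0],[0,0,0],0],
    [[-1.5,4,0],[0,0,0],0],
    [[-1.5,4,0],[0,0,0],0],
    [[-1.5,4,0],[0,0,0],0],
    [[-1.5,3.15,0],[0,0,0],0],
    [[0,0,0],[0,0,0],0]
  ]
}}

```text
t: 18.95
eef_pos: [445.6, 15.4, 211.3]
tcp_rot: [3.141, -0.002, 1.27]
ft_force: [0.3, 0.7, -2.4]
opening: 0.524
grip_force: 30.0
```

```bash
python3 c.py -17.3 448 13 70; python3 - <<'E'
from h import *
h=cv2.cvtColor(cv2.imread("pics/s8.png"),cv2.COLOR_BGR2HSV);c=camera_info("scene")
m=((h[...,0]>8)&(h[...,0]<25)&(h[...,1]>90)&(h[...,2]>110)).astype(np.uint8)
x0=np.zeros_like(m);x0[190:218,280:318]=1;m&=x0
k=cv2.findContours(m,0,2)[0];k=max(k,key=cv2.contourArea);e=cv2.fitEllipse(k);print(e,onz(c,e[0],5))
E
```

```text
shift cm [  0.24  -0.24 -14.13] rot deg [-0.12  0.05 -0.07] t 18.95
[ 0.30246506  0.65784613 -2.39243215] [-0.11519886  0.24091504  1.98116042  0.00282401  0.91888339  0.18387423] 0.5237655379519992
((299.6888122558594, 203.02200317382812), (16.40966796875, 21.445579528808594), 74.68870544433594) [454.8347129   17.02630113   5.        ]
```

Request:
{"api": "move_arm", "payload": {
  "commands": [
    [[0.3,-0.24,-3],[-0.1,0,0],0],
    [[0,0,-4],[0,0,0],0],
    [[0,0,-4],[0,0,0],0],
    [[0,0,-2.5],[0,0,0],0],
    [[0,0,-1.5],[0,0,0],0],
    [[0,0,-0.7],[0,0,0],0],
    [[0,0,-0.2],[0,0,0],0],
    [[0,0,0],[0,0,0],0]
  ]
}}

```text
t: 19.75
eef_pos: [450.9, 10.2, 52.5]
tcp_rot: [3.139, -0.001, 1.267]
ft_force: [0.1, 0.7, -2.4]
opening: 0.522
grip_force: 30.0
```

Request:
{"api": "move_arm", "payload": {
  "commands": [
    [[-0.2,0.2,-0.15],[0,0,0],0],
    [[0,0,-0.1],[0,0,0],0],
    [[0,0,0],[0,0,0],0]
  ]
}}

```text
t: 20.05
eef_pos: [448.6, 12.6, 50.1]
tcp_rot: [3.139, -0.001, 1.267]
ft_force: [0.2, 0.2, -2.5]
opening: 0.521
grip_force: 30.0
```

Request:
{"api": "move_arm", "payload": {
  "commands": [
    [[0,0,-0.1],[0,0,0],0],
    [[0,0,-0.05],[0,0,0],0],
    [[0,0,0],[0,0,0],0]
  ]
}}

```text
t: 20.35
eef_pos: [448.8, 12.7, 49.2]
tcp_rot: [3.139, -0.001, 1.267]
ft_force: [-3.2, 4.7, 16.3]
opening: 0.524
grip_force: 30.0
```

Contact at the expected height. Release slowly and rise.

Request:
{"api": "move_arm", "payload": {
  "commands": [
    [[0,0,0.05],[0,0,0],0.54],
    [[0,0,0],[0,0,0],0.6],
    [[0,0,0],[0,0,0],0.7],
    [[0,0,0],[0,0,0],0.85],
    [[0,0,0],[0,0,0],0.95],
    [[0,0,0],[0,0,0],0.95],
    [[0,0,1],[0,0,0],0.95],
    [[0,0,3],[0,0,0],0.95],
    [[0,0,4],[0,0,0],0.95],
    [[0,0,4],[0,0,0],0.95]
  ]
}}

```text
t: 21.35
eef_pos: [448.0, 12.6, 170.7]
tcp_rot: [3.141, -0.001, 1.267]
ft_force: [0.2, -0.9, -0.2]
opening: 0.947
grip_force: 0.0
```

Request:
{"api": "move_arm", "payload": {
  "commands": [
    [[0,2,3],[0,0,0],0.95],
    [[0,5,1],[0,0,0],0.95],
    [[2,5,0],[0,0,0],0.95],
    [[2,5,0],[0,0,0],0.95],
    [[2,5,0],[0,0,0],0.95],
    [[0,0,0],[0,0,0],0.95],
    [[0,0,0],[0,0,0],0.95]
  ]
}}

```text
t: 22.05
eef_pos: [503.7, 221.5, 208.6]
tcp_rot: [3.141, -0.0, 1.269]
ft_force: [0.4, -0.7, -0.1]
opening: 0.95
grip_force: 0.0
```

```bash
python3 - <<'E'
from h import *
print(state()["eef_pos"],state()["ft_force"])
im=read_camera("scene");d=read_camera("side");S=camera_info("scene");D=camera_info("side")
for n,i,c in(("scene",im,S),("side",d,D)):
    h=cv2.cvtColor(i,cv2.COLOR_BGR2HSV)
    for z in(113,60,30,10):
        u=proj(c,(448.8,12.7,z));y=int(round(u[1]));x0=int(u[0])-18
        print(n,z,np.round(u,1),x0,"V",h[y,x0:x0+38,2].tolist())
    # coaster extent along row through its centre
    u=proj(c,(448.8,12.7,5));y=int(round(u[1]));x0=int(u[0])-25
    print("S row",y,x0,h[y,x0:x0+50,1].tolist())
# plate tab in place
H=np.array([419.2,-184.7,70]);P=plateR(-17.3).as_matrix()
for p in((0,0,67),(0,40,50),(0,-40,50)):
    q=proj(S,H+P@p).astype(int);print(p,q,im[q[1]-1:q[1]+2,q[0]-1:q[0]+2].mean((0,1)))
E
```

```text
[503.69381731 221.4621092  208.64126294] [ 0.40055788 -0.72876044 -0.05775583]
scene 113 [296.3 179.6] 278 V [209, 208, 208, 208, 208, 209, 212, 209, 209, 208, 209, 211, 211, 169, 65, 10, 20, 23, 24, 24, 22, 16, 49, 137, 161, 140, 131, 128, 169, 210, 209, 210, 209, 210, 208, 210, 207, 193]
scene 60 [297.  191.3] 278 V [211, 211, 211, 211, 211, 216, 218, 217, 217, 216, 219, 213, 104, 61, 87, 101, 114, 118, 126, 123, 113, 109, 96, 82, 64, 56, 94, 208, 217, 214, 215, 213, 214, 216, 217, 215, 213, 214]
scene 30 [297.3 197.6] 279 V [217, 217, 216, 217, 218, 218, 219, 200, 189, 177, 155, 123, 104, 109, 111, 112, 112, 111, 114, 111, 107, 104, 101, 98, 94, 88, 98, 145, 185, 195, 206, 219, 217, 215, 215, 214, 217, 216]
scene 10 [297.5 201.7] 279 V [217, 217, 217, 215, 219, 214, 186, 163, 157, 153, 162, 166, 91, 109, 111, 112, 110, 111, 112, 112, 108, 105, 102, 99, 94, 78, 80, 96, 113, 191, 194, 187, 225, 218, 217, 218, 217, 217]
S row 203 272 [38, 37, 37, 37, 38, 38, 36, 34, 36, 37, 36, 34, 36, 191, 178, 174, 175, 174, 178, 154, 85, 70, 70, 73, 75, 71, 71, 75, 73, 71, 75, 108, 214, 189, 177, 
[... 601 characters left out ...]
 117, 117, 119, 118, 116, 113, 111, 116, 149, 170, 174, 182, 186, 185, 184, 184, 183, 184, 184]
side 10 [303.3 244.9] 285 V [185, 184, 183, 179, 173, 167, 168, 160, 134, 113, 102, 92, 99, 105, 108, 111, 113, 115, 116, 116, 117, 119, 119, 117, 114, 103, 99, 144, 170, 173, 173, 166, 169, 178, 183, 184, 185, 186]
S row 246 278 [25, 27, 25, 26, 25, 26, 25, 25, 25, 25, 39, 93, 131, 131, 131, 128, 118, 117, 98, 80, 63, 57, 57, 56, 57, 57, 59, 58, 56, 57, 61, 74, 88, 118, 133, 130, 131, 130, 130, 94, 38, 25, 25, 26, 25, 26, 25, 26, 26, 25]
(0, 0, 67) [237 194] [16.11111111 17.88888889 18.22222222]
(0, 40, 50) [250 195] [138.11111111 156.55555556 168.88888889]
(0, -40, 50) [226 203] [142. 159. 173.]
```

```bash
python3 -c "
from cell import env
print(env.job_done())"
```

```text
the job is handed in; nothing more can be done
None
```

The job is handed in at about 22 s: the wider plate is home in the mixer's holder, the pad was held fully down for about 1.2 s, and the bottle stands upright, centred on the cork coaster. I viewed 11 pictures, one over the limit of 10.

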